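# Scan and lid an instrument tin for the autoclave

### The job

Get the instrument tin ready for the autoclave: take the bar-code scanner from its cradle, hold its beam steady on the label on the tin's lug for a second, and stand the scanner back in its cradle. Then carry the two nested lids over together by the inner lid's grip bar, set them on the tin (not dropped) so that the inner lid is fully seated, let go of the bar, take the outer lid alone by its collar and lift it off, leaving the perforated inner lid seated and undisturbed for the steam. Finish while still holding the outer lid, level and still, about a hand's breadth clear above the tin, with the tin where it stood and the other things on the counter not disturbed.

Things in the scene. Friction and masses are not known exactly. Their poses are not given: they have to be found in the camera images.
- tin: open aluminium instrument tin on the counter, 110 (x) x 170 (y) x 65 mm high, walls 3 mm, instruments in the bottom 25 mm, 1.6 kg in all; a flat lug 60 x 44 mm sticks out of each short end (lug tops at 50 mm, out to 129 mm from the centre). Origin under its centre, z up
- label (a point): centre of the white bar-code label (48 x 32 mm), lying flat, face up, on the lug at the tin's +y end, 51 mm above the counter; axes as the tin's
- scanner_grip (a point): grey pistol scanner, 180 g, upright in the cradle: handle 36 (x) x 30 (y) x 100 mm, on it a head 50 mm wide (y) with flat sides, tilted 45 degrees nose down towards +x. This point is in the head, half-way between its flat sides (grasp across y from above): 130 mm above the handle's foot, 10 mm ahead of the handle's axis, 25 mm below the head's top. x forward, z up the handle
- scanner_window (a point): centre of the window at the nose of the head: 27 mm ahead (+x) of and 42 mm below the grasp point, scanner upright. Its own x axis is the beam: with the scanner upright it leaves forward and 45 degrees downward, scanner axes (0.707, 0, -0.707). It reads a label 60 to 220 mm ahead of the window and within 15 mm of the beam's line, from any side
- cradle: fixed black charging cradle, base 120 x 94 x 16 mm, on it a socket open at the top: inside 46 (x) x 40 (y) mm, 40 mm deep, floor 16 mm above the counter, with a flared mouth whose rim is 68 mm above the counter. The scanner stands in it by its handle, nose to the cradle's +x. Origin under the socket's centre on the counter, z up
- tray: fixed flat steel tray, 164 (x) x 224 (y) mm, floor 2 mm, rim 12 mm high, on which the nested lids lie. Origin under its centre
- inner_grip (a point): centre of the black grip bar of the inner lid (lid 250 g): 14 mm thick (x), 44 mm long (y), 24 mm tall, on a stem, sticking up through the outer lid's opening. With the lid seated it is 106 mm above the counter, straight above the tin's centre, the lid's y along the tin's y (either way round). x across the bar, y along the bar and the lid's long side, z up
- inner_flange (a point): centre of the underside of the inner lid's flange, 41 mm below the bar's centre. Flange 118 x 178 x 4 mm, perforated; under it a tapered locating rim 14 mm deep, 96 x 156 mm at its top and 7 mm less at its foot, drops into the tin's mouth (inside 104 x 164 mm) until the flange lies on the tin's rim. Axes as the grip bar's
- outer_collar (a point): centre, half-way up, of the outer lid's collar: an upright rectangular aluminium ring 56 (x) x 72 (y) mm outside, walls 3 mm, 18 mm tall, round the opening in the plate, to be gripped across x. Nested, it is 25 mm below the bar's centre, the bar upright in its middle and the bar's top 28 mm above the collar's top. x across the narrow way, y along the lid, z up
- outer_plate (a point): centre of the outer lid's plate, on its top, 9 mm below the collar's centre. Outer lid, solid aluminium, 220 g, plate 129 x 189 x 3 mm, skirt reaching 15 mm below this point; it lies loose on the inner lid's flange with 2 to 3 mm play
- spray_bottle: white spray bottle, 72 mm across, with a trigger head about 85 mm long, 205 mm tall; origin under its centre
- tablet_jar: white screw-top jar, 54 mm across, 85 mm tall; origin under its centre
- instrument_dish: open steel dish, 90 x 180 x 35 mm; origin under its centre
- tape_roll: flat paper tape roll, 68 mm across, 25 mm tall; origin under its centre
- calculator: desk calculator, 125 x 75 x 16 mm; origin under its centre
- forceps_cup: steel cup, 68 mm across, 75 mm tall, forceps standing in it to 135 mm; origin under its centre
Mind the look-alikes: they are no part of the job. Leave any blue or brown look-alike of the part that bears outer_collar alone. Leave any red look-alike of the part that bears scanner_grip alone.

How it is judged:
By the outcome, as a careful person would: the job done as asked, in the order asked, and still so for the second after the job is handed in, while the arm keeps its last pose, push and grip.
It also fails if it takes over 72 s, if anything falls off the work surface, if the arm or the gripper's body presses on something with over 40 N, if the wrist force passes 120 N, or if a joint passes its speed limit or range.

### The arm

A 7-joint arm with a two-finger parallel gripper is mounted at the origin on the work surface. World frame = base frame: x ahead of the robot, y to its left, z up, the work surface at z = 0. Lengths are in m, angles in rad, forces in N, time in s.
With the tool pointing down it reaches from about 0.425 to 0.8 m from the base axis. Payload 8.3 kg.
Tool frame: the origin (TCP) lies at the very end of the fingers, on their centre line; the grasp point (between the pads) lies manip.tcp_to_grasp behind it (manip.tcp_to_grasp is the distance from the TCP to the grasp point, in m); z points along the fingers, y is the direction in which the jaws open and shut (so a half turn about z gives the same grasp; the last joint's range is limited). The gripper opens to 85 mm and grips with 20 to 120 N. Pads are 22 mm wide; open, the fingers measure 114 mm over their backs; the gripper's body (76 mm by 85 mm) begins 54 mm behind the grasp point. The pads swing forward as they close: fully open they stand 13 mm farther back than shut.
Start: joints at [1.086, 0.383, 0.016, 1.37, -0.006, 1.388, -0.046], TCP at [0.256, -0.57, 0.231] pointing down, gripper open.
Joint ranges: [-2.95, 2.95], [-0.25, 2.06], [-1.52, 1.56], [0.18, 2.33], [-1.44, 4.58], [0.02, 2.06], [-3.01, 3.01]. Speed limits (rad/s): [2.39, 2.39, 3.01, 3.01, 3.14, 3.14, 3.14].

### API

Orientations are given as a rotation vector (axis times angle).
In Python, from cell import manip gives the robot as it stands.
- The arm moves only by the shell command python3 -m jog 'ROWS'. ROWS is a JSON object of lists of equal length, an entry for each row: "slide": the shift along the world's x, y, z in cm, a list of three; "twist": the turn, a rotation vector about the world's x, y, z in rad, a list of three; "fingers": the finger opening in cm, from 0 to 8.54. In form: {"slide": [[dx, dy, dz], ...], "twist": [[ax, ay, az], ...], "fingers": [fingers, ...]}. A call has exactly 10 rows; each row shifts and turns the commanded pose from where the row before left it; what a row does not reach is not made up. A row lasts 1/8 s, in which the tool goes at most 62.5 mm and 10.7 degrees, less where a joint would pass 70% of its speed; a pose out of reach is approached as far as the arm can. A call is refused whole if a number of a shift passes 6.25 or a number of a turn 0.188, either way. A call with a gripper value outside its range is refused whole. The fingers move at their own pace and stop on an object; the grip force is fixed at half the most. Time passes only in rows, so rows that do not move let the fingers close, or fill a call up. It gives the time, the measured TCP pose, the force and the opening at its end, in the units of the state.
- manip.get_state(): the state, without advancing time (a new reading comes with each control period).
- manip.get_image(name): name is "side" or "top" or "wrist"; returns a dict with "frame" (400x640x3 uint8, red, green, blue), "z_map" (400x640 float32, m along the optical axis (not along the pixel's ray), 0 where there is no reading), "K" (3x3 intrinsics, pixels), "R" (3x3) and "t" (3): a world point X has camera coordinates R X + t. Camera axes: x right, y down, z forward; pixel columns grow to the right and rows downward; lengths in m; the calibration is good to about 2 mm. A picture is of the moment at which its call begins.
- manip.hand_in(): hands the job in, once; it reports no verdict.
Trained networks look in a picture, given as the dict that the camera call returned (one of the last four; its "shot" number tells which), for a name from the list of things; names that differ only in an ending like _2 or _b are one class to them, and where a whole thing is asked for, a point or a joint stands for the part that bears it (a point fixed in the world has none). Each returns a list of dicts, best first, with "score" (0 to 1); they miss things now and then, are a little off and sometimes report something else, mostly with a low value. They report only what shows in the picture. A call takes as long as a camera call. They do not tell look-alikes from the thing itself.
- manip.recognise(picture, label): "rect" ([left, top, width, height] in pixels, round what is visible of it).
- manip.mark_of(picture, label): "pixel" ([row, column] in pixels: a listed point, or the origin of a listed thing).
The state is a dict: "clock": time; "qpos": joint angles; "joint_vel": joint speeds; "joint_torque": joint torques, N m; "position": TCP position; "tool_rot": TCP orientation; "force": force on the tool from outside, world axes, zero at the start; "wrist_torque": the same for the moment, N m; "gripper_width": opening from 0.0 (shut) to 1.0 (fully open).
Only numpy, scipy, OpenCV 4.12 (cv2) and the standard library are available. Lean on these libraries where they do the work, as an engineer would, in place of code of your own. Each camera call takes 0.05 s, during which the arm holds its last target. There are 200 camera calls.

## Working session

There is one attempt and no reset: what is moved stays moved. The work goes in short steps, Python scripts to look and compute and a shell command to move; the robot and the scene stay as the last step left them, time stands still between calls to the robot, and variables do not carry over. Pictures are saved under pics/ and viewed, about 8 in all and at most 12, crops included, and the job is handed in when it is done.

```bash
mkdir -p pics; ls; cat > h.py <<'E'
import numpy as np, cv2
from cell import manip
def px2w(im,r,c,win=2):
    z=im["z_map"];r0,c0=int(round(r)),int(round(c))
    p=z[max(r0-win,0):r0+win+1,max(c0-win,0):c0+win+1];p=p[p>0]
    if len(p)==0:return None
    d=np.median(p);return ray(im,r,c,d)
def ray(im,r,c,d):
    v=np.linalg.solve(im["K"],[c,r,1.])*d
    return im["R"].T@(v-im["t"])
def at_z(im,r,c,z):
    o=im["R"].T@(-np.array(im["t"]));d=ray(im,r,c,1.)-o
    return o+d*(z-o[2])/d[2]
def cloud(im):
    z=im["z_map"];r,c=np.indices(z.shape)
    v=np.linalg.inv(im["K"])@np.stack([c.ravel(),r.ravel(),np.ones(c.size)])*z.ravel()
    return (np.array(im["R"]).T@(v-np.array(im["t"])[:,None])).T.reshape(z.shape+(3,))
def save(n,f): cv2.imwrite(f"pics/{n}.png",cv2.cvtColor(f,cv2.COLOR_RGB2BGR))
E
python3 - <<'E'
from h import *
np.set_printoptions(precision=3,suppress=True)
print(manip.tcp_to_grasp, {k:np.round(v,3) for k,v in manip.get_state().items()})
ims=[]
for n in("top","side"):
    im=manip.get_image(n);ims.append(im);save(n,im["frame"])
    print(n,"cam",im["R"].T@(-np.array(im["t"])),im["R"].tolist())
    for l in "tin label scanner_grip scanner_window cradle tray inner_grip outer_collar outer_plate spray_bottle tablet_jar instrument_dish tape_roll calculator forceps_cup".split():
        for m in manip.mark_of(im,l)[:3]:
            if m["score"]>.25: print(l,round(m["score"],2),np.round(m["pixel"]),px2w(im,*m["pixel"]))
save("both",np.hstack([i["frame"] for i in ims]))
E
```

```text
pics
0.0187 {'clock': np.float64(0.0), 'qpos': array([ 1.086,  0.384,  0.016,  1.371, -0.006,  1.388, -0.046]), 'joint_vel': array([ 0.   , -0.001,  0.   ,  0.001,  0.   ,  0.001,  0.001]), 'joint_torque': array([  0.   , -62.759,   0.844, -37.182,   0.017,   0.014,  -0.   ]), 'position': array([ 0.256, -0.57 ,  0.23 ]), 'tool_rot': array([-3.07 , -0.657,  0.001]), 'force': array([0.325, 0.587, 0.607]), 'wrist_torque': array([-0.04 ,  0.009,  0.016]), 'gripper_width': np.float64(1.0)}
top cam [ 0.294 -0.052  1.199] [[0.011570563723196444, -0.9999330531020956, -0.0001066257415511488], [-0.9836194568738643, -0.011362610430911324, -0.1798990137364831], [0.17988575850881425, 0.002186412156171478, -0.983685078410561]]
tin 0.92 [173. 314.] [ 0.605 -0.019  0.012]
tin 0.4 [164. 280.] [0.623 0.079 0.052]
label 0.97 [167. 280.] [0.612 0.078 0.052]
scanner_grip 0.81 [183. 169.] [0.535 0.357 0.167]
scanner_grip 0.61 [238. 126.] [0.39  0.468 0.142]
scanner_window 0.96 [178. 170.] [0.55  0.358 0.161]
scanner_window 0.91 [250. 128.] [0.361 0.476 0.109]
scanner_window 0.61 [194. 424.] [ 0.536 -0.342
[... 1326 characters left out ...]
. 325.] [0.566 0.354 0.102]
inner_grip 0.51 [271. 346.] [ 0.536 -0.352  0.061]
outer_collar 0.88 [275. 346.] [ 0.538 -0.35   0.041]
outer_collar 0.58 [248. 268.] [ 0.298 -0.167 -0.001]
outer_collar 0.58 [320. 252.] [ 0.269 -0.617  0.248]
outer_plate 0.94 [321. 249.] [ 0.238 -0.452  0.005]
outer_plate 0.86 [249. 263.] [ 0.282 -0.17   0.   ]
outer_plate 0.77 [279. 344.] [ 0.532 -0.351  0.023]
spray_bottle 0.84 [201. 386.] [0.76  0.003 0.027]
tablet_jar 0.71 [229. 390.] [ 0.735 -0.14   0.018]
instrument_dish 0.88 [169. 370.] [0.756 0.258 0.002]
tape_roll 0.81 [217. 292.] [ 0.39  -0.04   0.024]
calculator 0.82 [340. 366.] [ 0.555 -0.562  0.015]
forceps_cup 0.64 [262. 408.] [ 0.752 -0.305  0.023]
```

View pics/top.png

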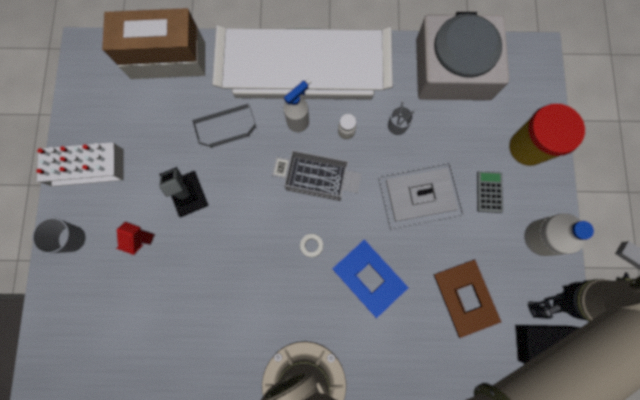

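View pics/side.png

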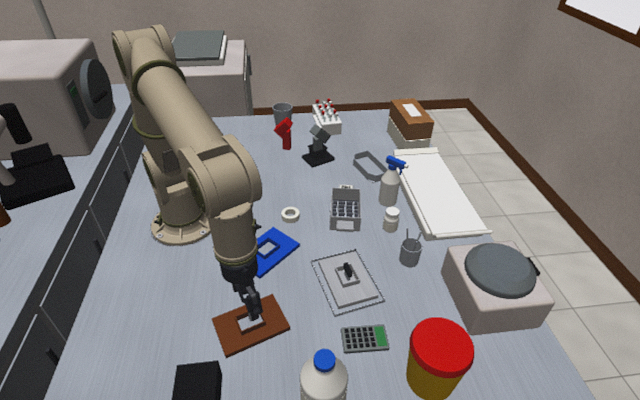

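The grey scanner is in the black cradle at top (183,173), with a red look-alike at (238,130). The grey nested lids lie on the tray at (195,422), with blue and brown look-alikes at (278,370) and (300,467). The tin is at (175,317), its white label at (167,281). Next I measure poses and yaws.

```bash
python3 - <<'E'
from h import *
np.set_printoptions(precision=3,suppress=True)
T=manip.get_image("top");S=manip.get_image("side")
def rect(im,name,xy,rad,z0,z1):
    P=cloud(im);m=(np.hypot(P[...,0]-xy[0],P[...,1]-xy[1])<rad)&(P[...,2]>z0)&(P[...,2]<z1)&(im["z_map"]>0)
    Q=P[m]
    if len(Q)<8: print(name,len(Q));return
    (c,s,a)=cv2.minAreaRect((Q[:,:2]*1000).astype(np.float32))
    print(name,len(Q),"c",np.round(c,1),"size",np.round(s,1),"ang",round(a,1),"mean",Q.mean(0),"zmed",np.median(Q[:,2]).round(4))
for n,im in(("T",T),("S",S)):
    print(n)
    rect(im,"counter",(.45,-.1),.05,-.02,.02)
    rect(im,"tin rim",(.605,-.02),.13,.058,.08)
    rect(im,"tin+lugs",(.605,-.02),.16,.044,.08)
    rect(im,"lid plate",(.54,-.347),.14,.018,.035)
    rect(im,"tray",(.54,-.347),.16,.005,.05)
    rect(im,"collar",(.54,-.347),.08,.036,.05)
    rect(im,"bar",(.54,-.347),.06,.055,.09)
    rect(im,"cradle base",(.52,.34),.12,.008,.022)
    rect(im,"socket",(.53,.34),.07,.04,.07)
    rect(im,"head",(.53,.355),.09,.12,.2)
    rect(im,"headtop",(.53,.355),.09,.155,.2)
    rect(im,"spray",(.74,.0),.08,.12,.23)
    rect(im,"spraybody",(.74,.0),.07,.03,.12)
    rect(im,"jar",(.72,-.12),.06,.07,.1)
    rect(im,"cup",(.75,-.29),.07,.05,.15)
    rect(im,"tape",(.385,-.01),.07,.015,.04)
C=np.hstack([cv2.resize(T["frame"][140:240,130:230],(400,400),interpolation=cv2.INTER_CUBIC),cv2.resize(T["frame"][145:245,370:470],(400,400),interpolation=cv2.INTER_CUBIC)])
D=np.hstack([cv2.resize(T["frame"][130:210,260:360],(400,320),interpolation=cv2.INTER_CUBIC)[:200],cv2.resize(S["frame"][90:170,270:370],(400,320),interpolation=cv2.INTER_CUBIC)[60:260]])
save("crops",np.vstack([C,D]))
E
```

```text
T
counter 866 c [ 449.8 -100.4] size [97.2 96.1] ang 0.7 mean [ 0.45  -0.1    0.001] zmed 0.0013
tin rim 264 c [595.8 -18.5] size [189.5 111.2] ang 79.1 mean [ 0.596 -0.025  0.065] zmed 0.0652
tin+lugs 1157 c [644.9 -37.8] size [258.6 215.7] ang 79.3 mean [ 0.614 -0.029  0.055] zmed 0.0525
lid plate 2469 c [ 533.7 -336.4] size [147.1 209.9] ang 11.3 mean [ 0.543 -0.342  0.024] zmed 0.0239
tray 3414 c [ 542.5 -349. ] size [311.  311.8] ang 82.4 mean [ 0.541 -0.342  0.021] zmed 0.023
collar 124 c [ 544.1 -343. ] size [56.8 74.5] ang 11.2 mean [ 0.544 -0.343  0.042] zmed 0.0414
bar 84 c [ 543.8 -342.6] size [14.5 43.7] ang 10.7 mean [ 0.543 -0.342  0.068] zmed 0.0687
cradle base 588 c [535.1 340.3] size [ 98.7 160.8] ang 78.0 mean [0.529 0.341 0.016] zmed 0.0159
socket 243 c [535.9 360.8] size [69.7 64.6] ang 24.6 mean [0.529 0.352 0.06 ] zmed 0.0627
head 507 c [547.  364.8] size [79.5 50.9] ang 23.5 mean [0.542 0.359 0.151] zmed 0.1528
headtop 227 c [535.3 359.7] size [35.8 50.8] ang 23.9 mean [0.534 0.358 0.163] zmed 0.1624
spray 603 c [775.9  18.7] size [52.2 88.8] ang 26.1 mean [0.7
[... 1189 characters left out ...]
5] size [70.  65.9] ang 22.3 mean [0.53  0.35  0.058] zmed 0.0593
head 164 c [543.5 364. ] size [77.9 52.3] ang 23.1 mean [0.537 0.351 0.147] zmed 0.1491
headtop 55 c [527.1 358.3] size [30.4 49.9] ang 20.9 mean [0.527 0.355 0.163] zmed 0.1628
spray 386 c [776.7  18.1] size [44.2 89.7] ang 53.4 mean [0.773 0.02  0.169] zmed 0.1735
spraybody 369 c [763.2  19.4] size [47.3 71.2] ang 63.1 mean [0.762 0.01  0.078] zmed 0.0786
jar 134 c [ 740.8 -117.9] size [45.4 47.1] ang 54.0 mean [ 0.74  -0.121  0.083] zmed 0.0843
cup 314 c [ 764.5 -276.2] size [68.1 67.4] ang 43.9 mean [ 0.762 -0.278  0.074] zmed 0.0695
tape 167 c [383.3 -15.7] size [67.7 69.7] ang 22.1 mean [ 0.384 -0.018  0.024] zmed 0.0244
```

View pics/crops.png

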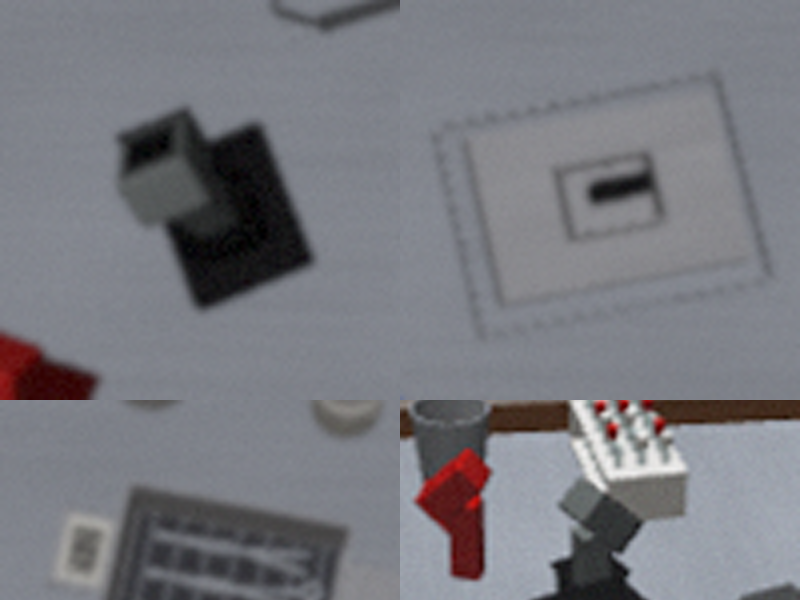

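The enlarged crop confirms it. The grey scanner, nose up-left, stands in the black cradle. The lids with the black bar are on the dotted-rim tray. The label is on the tin's left (+y) lug. Moving above the scanner now.

```bash
python3 -m jog '{"slide": [[3,3,1],[3,3.2,1],[3,3.2,1],[3,3.2,1],[3,3.2,1],[3,3.2,1],[3,3.2,1],[3,3.2,1],[3,3.2,1],[3,3.2,1]], "twist": [[0,0,0.18],[0,0,0.18],[0,0,0.18],[0,0,0.18],[0,0,0.18],[0,0,0.18],[0,0,0.18],[0,0,0.18],[0,0,0.18],[0,0,0.18]], "fingers": [8.5,8.5,8.5,8.5,8.5,8.5,8.5,8.5,8.5,8.5]}'
python3 -m jog '{"slide": [[0,5.5,0],[0,5.8,0],[0,6,0],[0,6,0],[0,6,0],[0,6,0],[0,6,0],[-0.5,6,0],[-0.5,6,0],[-0.2,6,0]], "twist": [[0,0,0.133],[0,0,0.133],[0,0,0.133],[0,0,0.133],[0,0,0.133],[0,0,0.133],[0,0,0.133],[0,0,0.133],[0,0,0.133],[0,0,0.133]], "fingers": [8.5,8.5,8.5,8.5,8.5,8.5,8.5,8.5,8.5,8.5]}'
cat >> h.py <<'E'
from scipy.spatial.transform import Rotation as Ro
def pose():
    s=manip.get_state();R=Ro.from_rotvec(s["tool_rot"]).as_matrix()
    print("t",round(s["clock"],2),"pos",np.round(s["position"],4),"yaw_y",round(np.degrees(np.arctan2(R[1,1],R[0,1])),2),"z",np.round(R[:,2],3),"F",np.round(s["force"],1),"w",round(s["gripper_width"],3),"q7",round(s["qpos"][6],2))
    return s,R
def rect(im,name,xy,rad,z0,z1):
    P=cloud(im);m=(np.hypot(P[...,0]-xy[0],P[...,1]-xy[1])<rad)&(P[...,2]>z0)&(P[...,2]<z1)&(im["z_map"]>0)
    Q=P[m]
    if len(Q)<8: print(name,len(Q));return
    (c,s,a)=cv2.minAreaRect((Q[:,:2]*1000).astype(np.float32))
    print(name,len(Q),"c",np.round(c,1),"size",np.round(s,1),"ang",round(a,1),"mean",np.round(Q.mean(0),4),"zmed",np.median(Q[:,2]).round(4))
E
python3 - <<'E'
from h import *
np.set_printoptions(precision=4,suppress=True)
s,R=pose()
im=manip.get_image("wrist");save("w1",im["frame"])
print("cam",im["R"].T@(-im["t"]),im["R"][2])
for l,z in (("scanner_grip",.146),("scanner_window",.104)):
    for m in manip.mark_of(im,l)[:2]: print(l,round(m["score"],2),m["pixel"],px2w(im,*m["pixel"]),at_z(im,*m["pixel"],z))
xy=(.54,.36)
rect(im,"cradle base",xy,.13,.008,.022)
rect(im,"rim",xy,.07,.06,.072)
rect(im,"head",xy,.09,.12,.2)
rect(im,"headtop",xy,.09,.155,.2)
E
```

```text
clock: 2.95
position: [0.5567, -0.2512, 0.3318]
tool_rot: [1.387, 2.819, -0.0]
force: [-0.1, 0.4, 0.1]
gripper_width: 0.994
clock: 4.2
position: [0.5439, 0.3423, 0.3316]
tool_rot: [-0.645, 3.074, -0.0]
force: [1.1, -0.6, 0.3]
gripper_width: 0.997
t 4.2 pos [0.5439 0.3423 0.3316] yaw_y 113.7 z [ 0.001 -0.    -1.   ] F [ 1.1 -0.6  0.3] w 0.997 q7 1.14
cam [0.4683 0.3101 0.4745] [ 0.2942  0.1282 -0.9471]
scanner_grip 0.95 [78.9, 508.1] [0.4002 0.4666 0.1506] [0.3992 0.4688 0.146 ]
scanner_grip 0.7 [179.4, 339.7] [0.541  0.366  0.1651] [0.5455 0.3694 0.146 ]
scanner_window 0.88 [58.2, 507.5] [0.382  0.4635 0.1349] [0.3741 0.4775 0.104 ]
scanner_window 0.58 [190.7, 337.4] [0.5562 0.3716 0.1494] [0.5685 0.3802 0.104 ]
cradle base 2514 c [539.2 364.8] size [118.9  93.9] ang 24.2 mean [0.5188 0.347  0.016 ] zmed 0.0162
rim 755 c [535.7 363.1] size [68.9 63.7] ang 24.5 mean [0.5221 0.3492 0.0665] zmed 0.0672
head 3459 c [546.4 368.9] size [78.6 53.5] ang 23.3 mean [0.5398 0.3648 0.1525] zmed 0.1551
headtop 1738 c [535.1 363.2] size [36.3 49.6] ang 23.5 mean [0.5335 0.362  0.1628] zmed 0.163
```

View pics/w1.png

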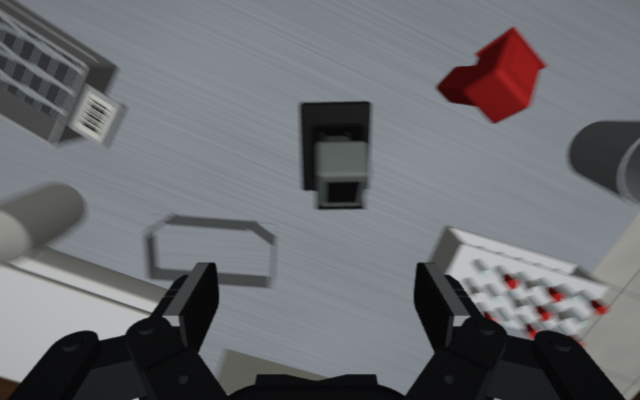

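Wrist view: the grey scanner is at (180,340), nose toward the bottom of the image, and the red one is at (75,508). Rim centre, base and head all agree on grip ≈ (0.545, 0.3675) and yaw 23.7°. Descending and gripping.

```bash
python3 -m jog '{"slide": [[0.1,1.2,0],[0,1.3,-1],[0,0,-3.5],[0,0,-3.5],[0,0,-3.5],[0,0,-3.5],[0,0,-3],[0,0,-2],[0,0,-0.7],[0,0,0]], "twist": [[0,0,0],[0,0,0],[0,0,0],[0,0,0],[0,0,0],[0,0,0],[0,0,0],[0,0,0],[0,0,0],[0,0,0]], "fingers": [8.5,8.5,8.5,8.5,8.5,8.5,8.5,8.5,8.5,8.5]}'
python3 -m jog '{"slide": [[0,0,0],[0,0,0],[0,0,0],[0,0,0],[0,0,0],[0,0,0],[0,0,0],[0,0,0],[0,0,0],[0,0,0]], "twist": [[0,0,0],[0,0,0],[0,0,0],[0,0,0],[0,0,0],[0,0,0],[0,0,0],[0,0,0],[0,0,0],[0,0,0]], "fingers": [6,5,4,4,4,4,4,4,4,4]}'
```

```text
clock: 5.6
position: [0.5451, 0.3659, 0.1246]
tool_rot: [-0.639, 3.076, 0.0]
force: [0.1, -0.4, 0.7]
gripper_width: 0.995
clock: 6.85
position: [0.5453, 0.3666, 0.1256]
tool_rot: [-0.64, 3.074, 0.002]
force: [-0.2, 1.0, 6.9]
gripper_width: 0.576
```

```bash
python3 -m jog '{"slide": [[0,0,0.5],[0,0,1],[0,0,1],[0,0,1],[0,0,1.5],[0,0,1.5],[0,0,1.5],[0,0,1],[0,0,1],[0,0,0]], "twist": [[0,0,0],[0,0,0],[0,0,0],[0,0,0],[0,0,0],[0,0,0],[0,0,0],[0,0,0],[0,0,0],[0,0,0]], "fingers": [4,4,4,4,4,4,4,4,4,4]}'
python3 - <<'E'
from h import *
np.set_printoptions(precision=4,suppress=True)
s,R=pose()
for n in("wrist","top"):
    im=manip.get_image(n)
    for m in manip.mark_of(im,"label")[:2]: print(n,round(m["score"],2),m["pixel"],at_z(im,*m["pixel"],.051))
    for m in manip.recognise(im,"label")[:1]: print(n,round(m["score"],2),m["rect"])
    for l,z in (("scanner_grip",.246),("scanner_window",.204)):
        for m in manip.mark_of(im,l)[:2]: print(l,round(m["score"],2),m["pixel"],at_z(im,*m["pixel"],z))
    P=cloud(im);f=im["frame"].astype(int)
    m=(np.hypot(P[...,0]-.612,P[...,1]-.078)<.05)&(abs(P[...,2]-.051)<.008)&(f.min(2)>(150 if n=="top" else 165))
    Q=P[m]; print(n,"white",len(Q), Q.mean(0) if len(Q) else "", cv2.minAreaRect((Q[:,:2]*1000).astype(np.float32)) if len(Q)>5 else "")
    rect(im,"head",(.545,.367),.09,.2,.3)
E
```

```text
clock: 8.1
position: [0.5451, 0.3661, 0.2251]
tool_rot: [-0.64, 3.075, 0.001]
force: [0.1, -0.5, -0.9]
gripper_width: 0.572
t 8.1 pos [0.5451 0.3661 0.2251] yaw_y 113.5 z [ 0.001  0.001 -1.   ] F [ 0.1 -0.5 -0.9] w 0.572 q7 1.07
wrist 0.87 [0.0, 30.1, 38.3, 125.7]
scanner_grip 0.61 [293.6, 316.8] [0.5465 0.3679 0.246 ]
scanner_grip 0.57 [60.1, 563.8] [0.4317 0.4067 0.246 ]
scanner_window 0.65 [32.7, 555.7] [0.411  0.4218 0.204 ]
scanner_window 0.36 [293.1, 315.5] [0.5731 0.3788 0.204 ]
wrist white 363 [0.6085 0.0918 0.0512] ((614.5852661132812, 93.11103057861328), (49.69306182861328, 14.629312515258789), 4.934810638427734)
head 40006 c [542.2 365.5] size [98.7 99.4] ang 68.2 mean [0.5344 0.3621 0.2704] zmed 0.2684
top 0.66 [164.4, 280.4] [0.6213 0.0785 0.051 ]
top 0.51 [130.9, 343.3] [ 0.7275 -0.1071  0.051 ]
top 0.55 [273.0, 150.5, 86.0, 48.9]
scanner_grip 0.95 [235.0, 124.8] [0.3879 0.4207 0.246 ]
scanner_grip 0.38 [191.6, 423.6] [ 0.5016 -0.2925  0.246 ]
scanner_window 0.58 [244.5, 129.1] [0.3687 0.4285 0.204 ]
top white 84 [0.6129 0.0794 0.0514] ((613.98046875, 78.25547790527344), (34.99705505371094, 50.81997299194336), 81.06707000732422)
head 12 c [557.5 307.7] size [1.6 7.8] ang 28.5 mean [0.557  0.3083 0.2875] zmed 0.2897
```

```bash
python3 -m jog '{"slide": [[0,-1.5,0],[0,-2,0],[-0.2,-2.4,-0.5],[-0.2,-2.5,-0.9],[-0.2,-2.5,-1],[-0.2,-2.5,-1],[-0.2,-2.5,-1],[-0.1,-2,-0.7],[0,-1,-0.3],[0,0,0]], "twist": [[0,0,-0.1],[0,0,-0.15],[0,0,-0.16],[0,0,-0.16],[0,0,-0.16],[0,0,-0.16],[0,0,-0.16],[0,0,-0.14],[0,0,-0.119],[0,0,0]], "fingers": [4,4,4,4,4,4,4,4,4,4]}'
python3 - <<'E'
from h import *
np.set_printoptions(precision=4,suppress=True)
s,R=pose()
psi=np.arctan2(R[1,1],R[0,1])-np.pi/2; u=np.array([np.cos(psi),np.sin(psi),0])
g=s["position"]-R[:,2]*.0207   # grip point est
W=g+.027*u-np.array([0,0,.042]); b=.7071*(u-[0,0,1]); L=np.array([.613,.079,.051])
d=(L-W)@b; print("psi",np.degrees(psi),"d",d,"miss",np.round(L-W-d*b,4))
im=manip.get_image("wrist");save("w2",im["frame"])
P=cloud(im);f=im["frame"].astype(int)
m=(np.hypot(P[...,0]-.612,P[...,1]-.078)<.05)&(abs(P[...,2]-.051)<.008)&(f.min(2)>165)
Q=P[m]; print("white",len(Q)); print(Q.mean(0), cv2.minAreaRect((Q[:,:2]*1000).astype(np.float32)))
for l,z in (("scanner_grip",.194),("scanner_window",.152),("label",.051)):
    for m in manip.mark_of(im,l)[:2]: print(l,round(m["score"],2),m["pixel"],at_z(im,*m["pixel"],z))
rect(im,"tin rim",(.593,-.026),.13,.058,.08)
E
```

```text
clock: 9.85
position: [0.534, 0.1758, 0.1702]
tool_rot: [1.366, 2.829, -0.001]
force: [-0.2, 0.7, -1.3]
gripper_width: 0.578
t 9.85 pos [0.534  0.1758 0.1702] yaw_y 38.46 z [-0.    -0.001 -1.   ] F [-0.2  0.7 -1.3] w 0.578 q7 0.14
psi -51.54270847835166 d 0.1384709771890187 miss [0.0013 0.001  0.    ]
white 184
[0.63   0.0687 0.0511] ((631.2705078125, 67.43817138671875), (29.588027954101562, 15.748003959655762), 38.75210189819336)
scanner_grip 0.82 [293.4, 314.9] [0.5334 0.1769 0.194 ]
label 0.71 [319.6, 317.8] [0.6135 0.0791 0.051 ]
tin rim 508 c [626.   52.6] size [ 9.8 75.5] ang 74.4 mean [0.6252 0.0539 0.0632] zmed 0.0642
```

View pics/w2.png

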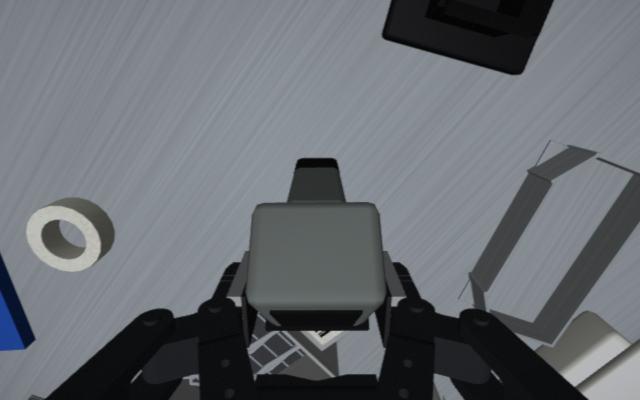

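The scanner sits straight in the grip (head at (255,315)), with the label just ahead of the nose at (338,328). Holding, and checking the pitch of the head's back face (it should be 45°).

```bash
python3 -m jog '{"slide": [[0,0,0],[0,0,0],[0,0,0],[0,0,0],[0,0,0],[0,0,0],[0,0,0],[0,0,0],[0,0,0],[0,0,0]], "twist": [[0,0,0],[0,0,0],[0,0,0],[0,0,0],[0,0,0],[0,0,0],[0,0,0],[0,0,0],[0,0,0],[0,0,0]], "fingers": [4,4,4,4,4,4,4,4,4,4]}'
python3 - <<'E'
from h import *
np.set_printoptions(precision=4,suppress=True)
s,R=pose()
im=manip.get_image("wrist");P=cloud(im)
Q=P[225:290,275:360].reshape(-1,3)
c=Q.mean(0);n=np.linalg.svd(Q-c)[2][2];n*=np.sign(n[2]);psi=np.radians(-51.5)
print(c,n,"pitch fwd comp",n[:2]@[np.cos(psi),np.sin(psi)],"lat",n[:2]@[-np.sin(psi),np.cos(psi)],np.abs((Q-c)@n).max())
H=P[170:198,303:328].reshape(-1,3);print("handle pts",H[::150])
E
```

```text
clock: 11.3
position: [0.5339, 0.1768, 0.1703]
tool_rot: [-1.365, -2.83, 0.0]
force: [0.2, -0.0, -1.4]
gripper_width: 0.581
t 11.3 pos [0.5339 0.1768 0.1703] yaw_y 38.5 z [-0.  0. -1.] F [ 0.2 -0.  -1.4] w 0.581 q7 0.14
[0.5199 0.1959 0.2047] [ 0.6184 -0.7692  0.1611] pitch fwd comp 0.9869281696478969 lat 0.005081350249363958 0.041207883604679474
handle pts [[0.5103 0.1944 0.1013]
 [0.5106 0.1948 0.1158]
 [0.511  0.195  0.1284]
 [0.5112 0.1955 0.1403]
 [0.5115 0.1956 0.1498]]
```

```bash
python3 -m jog '{"slide": [[0,0,0],[0,0,0],[0,1,0.3],[0.1,2,0.9],[0.2,2.5,1],[0.2,2.5,1],[0.2,2.5,1],[0.2,2.5,0.7],[0.2,2.4,0.5],[0,2,0]], "twist": [[0,0,0],[0,0,0],[0,0,0.119],[0,0,0.14],[0,0,0.16],[0,0,0.16],[0,0,0.16],[0,0,0.16],[0,0,0.16],[0,0,0.15]], "fingers": [4,4,4,4,4,4,4,4,4,4]}'
python3 -m jog '{"slide": [[0,1.5,0],[0,0,0],[0,0,-1],[0,0,-1],[0,0,-0.5],[0,0,0],[0,0,0],[0,0,0],[0,0,0],[0,0,0]], "twist": [[0,0,0.1],[0,0,0],[0,0,0],[0,0,0],[0,0,0],[0,0,0],[0,0,0],[0,0,0],[0,0,0],[0,0,0]], "fingers": [4,4,4,4,4,4,4,4,4,4]}'
python3 - <<'E'
from h import *
s,R=pose()
im=manip.get_image("wrist");save("w3",im["frame"])
rect(im,"rim",(.536,.363),.06,.06,.072)
rect(im,"base",(.536,.363),.13,.008,.022)
P=cloud(im);H=P[165:215,303:328].reshape(-1,3);print(np.round(H[::150],4))
E
```

```text
clock: 12.6
position: [0.5451, 0.3519, 0.2247]
tool_rot: [-0.493, 3.102, 0.001]
force: [-0.4, -0.3, -2.7]
gripper_width: 0.572
clock: 13.85
position: [0.5449, 0.3659, 0.1994]
tool_rot: [-0.64, 3.076, -0.0]
force: [-0.4, -0.3, -1.8]
gripper_width: 0.575
t 13.85 pos [0.5449 0.3659 0.1994] yaw_y 113.51 z [ 0. -0. -1.] F [-0.4 -0.3 -1.8] w 0.575 q7 1.06
rim 2255 c [532.  361.9] size [61.7 64.3] ang 24.1 mean [0.5244 0.3593 0.066 ] zmed 0.0668
base 5061 c [531.  361.4] size [101.3  94.2] ang 24.1 mean [0.5125 0.3531 0.0161] zmed 0.0162
[[0.5229 0.3477 0.1175]
 [0.5227 0.3482 0.1332]
 [0.5222 0.3486 0.1484]
 [0.5222 0.349  0.1597]
 [0.5222 0.3494 0.1702]
 [0.522  0.3497 0.1802]
 [0.5224 0.3502 0.1877]
 [0.5139 0.3478 0.2188]
 [0.5155 0.3486 0.2207]]
```

```bash
python3 -m jog '{"slide": [[0,0,-0.8],[0,0,-0.9],[0,0,-0.9],[0,0,-0.9],[0,0,-0.9],[0,0,-0.9],[0,0,-0.9],[0,0,-0.7],[0,0,-0.4],[0,0,0]], "twist": [[0,0,0],[0,0,0],[0,0,0],[0,0,0],[0,0,0],[0,0,0],[0,0,0],[0,0,0],[0,0,0],[0,0,0]], "fingers": [4,4,4,4,4,4,4,4,4,4]}'
```

```text
clock: 15.15
position: [0.5449, 0.3659, 0.1263]
tool_rot: [-0.64, 3.076, 0.0]
force: [-0.7, -0.7, -1.9]
gripper_width: 0.58
```

```bash
python3 -m jog '{"slide": [[0,0,-0.1],[0,0,0],[0,0,0],[0,0,0],[0,0,0],[0,0,0],[0,0,0],[0,0,0],[0,0,0],[0,0,0]], "twist": [[0,0,0],[0,0,0],[0,0,0],[0,0,0],[0,0,0],[0,0,0],[0,0,0],[0,0,0],[0,0,0],[0,0,0]], "fingers": [4,4,5,5.5,6,7,8,8.5,8.5,8.5]}'
python3 -m jog '{"slide": [[0,0,0.5],[0,0,1.5],[0,0,2.5],[0,0,3],[0,0,3],[0,0,3],[0,0,3],[0,0,3],[0,0,2],[0,-1,0]], "twist": [[0,0,0],[0,0,0],[0,0,0],[0,0,0],[0,0,0],[0,0,0],[0,0,0],[0,0,0],[0,0,0],[0,0,0]], "fingers": [8.5,8.5,8.5,8.5,8.5,8.5,8.5,8.5,8.5,8.5]}'
python3 - <<'E'
from h import *
s,R=pose()
im=manip.get_image("wrist");save("w4",im["frame"])
xy=(.54,.36)
rect(im,"rim",xy,.06,.06,.072)
rect(im,"head",xy,.09,.12,.2)
rect(im,"headtop",xy,.09,.155,.2)
E
```

```text
clock: 16.4
position: [0.5449, 0.3658, 0.1253]
tool_rot: [0.64, -3.076, 0.0]
force: [0.5, -0.2, -0.9]
gripper_width: 0.996
clock: 17.65
position: [0.5445, 0.3571, 0.3429]
tool_rot: [-0.642, 3.072, 0.004]
force: [-0.6, -0.1, -0.5]
gripper_width: 0.994
t 17.65 pos [0.5445 0.3571 0.3429] yaw_y 113.61 z [ 0.003  0.003 -1.   ] F [-0.6 -0.1 -0.5] w 0.994 q7 1.12
rim 628 c [533.2 362.3] size [64.3 64.5] ang 24.6 mean [0.5148 0.3514 0.0663] zmed 0.067
head 3332 c [546.7 367.9] size [78.3 53.6] ang 23.5 mean [0.5403 0.3645 0.1524] zmed 0.1549
headtop 1658 c [535.1 362.5] size [35.1 50. ] ang 23.6 mean [0.5333 0.3615 0.1628] zmed 0.163
```

```bash
python3 -m jog '{"slide": [[0,-2,0],[0.2,-4,0],[0.3,-5.5,0],[0.3,-5.5,0],[0.3,-5.5,0],[0.3,-5.5,0],[0,-5.5,0],[0,-5.5,0],[0,-5.5,0],[0,-5.5,0]], "twist": [[0,0,-0.1],[0,0,-0.13],[0,0,-0.13],[0,0,-0.13],[0,0,-0.13],[0,0,-0.13],[0,0,-0.13],[0,0,-0.13],[0,0,-0.13],[0,0,-0.13]], "fingers": [8.5,8.5,8.5,8.5,8.5,8.5,8.5,8.5,8.5,8.5]}'
python3 -m jog '{"slide": [[-0.3,-5.5,-1],[-0.3,-5.5,-1],[-0.3,-5,-1],[-0.3,-2,-1],[0,-0.2,-0.3],[0,0,0],[0,0,0],[0,0,0],[0,0,0],[0,0,0]], "twist": [[0,0,-0.13],[0,0,-0.13],[0,0,-0.13],[0,0,-0.11],[0,0,-0.015],[0,0,0],[0,0,0],[0,0,0],[0,0,0],[0,0,0]], "fingers": [8.5,8.5,8.5,8.5,8,7,7,7,7,7]}'
python3 - <<'E'
from h import *
s,R=pose()
im=manip.get_image("wrist");save("w5",im["frame"])
xy=(.542,-.342)
rect(im,"plate",xy,.14,.018,.032)
rect(im,"collar",xy,.06,.037,.05)
rect(im,"bar",xy,.05,.06,.09)
rect(im,"bartop",xy,.05,.064,.09)
for l,z in (("inner_grip",.057),("outer_collar",.032),("outer_plate",.023),("tray",0)):
    for m in manip.mark_of(im,l)[:2]: print(l,round(m["score"],2),np.round(m["pixel"]),np.round(at_z(im,*m["pixel"],z),4))
E
```

```text
clock: 18.95
position: [0.5578, -0.1467, 0.3393]
tool_rot: [-1.317, -2.851, 0.001]
force: [2.0, -1.1, -0.1]
gripper_width: 0.995
clock: 20.2
position: [0.547, -0.326, 0.2975]
tool_rot: [1.993, 2.428, 0.0]
force: [0.5, 0.1, 0.1]
gripper_width: 0.82
t 20.2 pos [ 0.547  -0.326   0.2975] yaw_y 11.26 z [ 0. -0. -1.] F [0.5 0.1 0.1] w 0.82 q7 0.59
plate 14580 c [ 543.3 -340.7] size [129.4 189.2] ang 11.2 mean [ 0.5418 -0.3327  0.0231] zmed 0.0231
collar 613 c [ 543.3 -340.2] size [56.1 71.8] ang 11.2 mean [ 0.5426 -0.337   0.0408] zmed 0.041
bar 503 c [ 543.3 -340.5] size [13.6 44.3] ang 11.2 mean [ 0.5432 -0.3391  0.0685] zmed 0.0688
bartop 491 c [ 543.3 -340.6] size [13.6 44.1] ang 11.2 mean [ 0.5433 -0.3395  0.0686] zmed 0.0688
inner_grip 0.62 [168. 312.] [ 0.5458 -0.3402  0.057 ]
outer_plate 0.74 [207.  67.] [ 0.2466 -0.46    0.023 ]
```

View pics/w5.png

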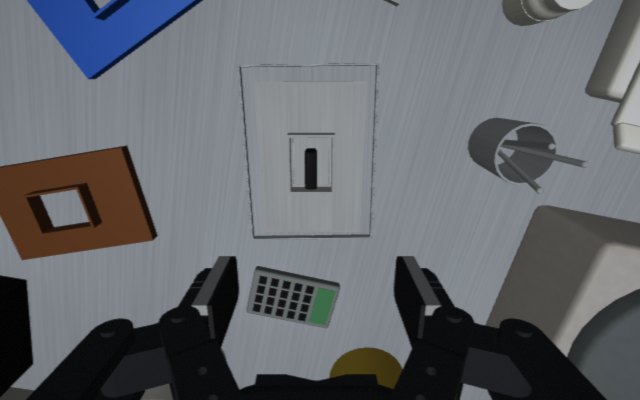

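The wrist view shows the lids' bar at (168,311) inside the collar at (160,311). Brown and blue look-alikes are well to the left. Fits for plate, collar and bar match the given sizes to within 0.5 mm: centre (0.5433, −0.3405), yaw 11.2°.

```bash
python3 -m jog '{"slide": [[-0.2,-0.7,-2],[-0.17,-0.75,-3.5],[0,0,-4],[0,0,-4],[0,0,-4],[0,0,-3.5],[0,0,-2.4],[0,0,-1],[0,0,-0.9],[0,0,0]], "twist": [[0,0,0],[0,0,0],[0,0,0],[0,0,0],[0,0,0],[0,0,0],[0,0,0],[0,0,0],[0,0,0],[0,0,0]], "fingers": [6,5,5,5,5,5,5,5,5,5]}'
```

```text
clock: 21.7
position: [0.5433, -0.3407, 0.0444]
tool_rot: [-1.993, -2.428, -0.0]
force: [-0.5, -0.5, -0.0]
gripper_width: 0.586
```

```bash
python3 -m jog '{"slide": [[0,0,0],[0,0,0],[0,0,0],[0,0,0],[0,0,0],[0,0,0],[0,0,0],[0,0,0],[0,0,0],[0,0,0]], "twist": [[0,0,0],[0,0,0],[0,0,0],[0,0,0],[0,0,0],[0,0,0],[0,0,0],[0,0,0],[0,0,0],[0,0,0]], "fingers": [4,3,2,1,0.5,0.5,0.5,0.5,0.5,0.5]}'
```

```text
clock: 22.95
position: [0.5435, -0.3408, 0.0448]
tool_rot: [1.993, 2.428, 0.0]
force: [-0.5, 0.4, 5.1]
gripper_width: 0.15
```

```bash
python3 -m jog '{"slide": [[0,0,0.4],[0,0,0.8],[0,0,1.2],[0,0,1.5],[0,0,1.8],[0,0,1.8],[0,0,1.8],[0,0,1.5],[0,0,1],[0,0,0]], "twist": [[0,0,0],[0,0,0],[0,0,0],[0,0,0],[0,0,0],[0,0,0],[0,0,0],[0,0,0],[0,0,0],[0,0,0]], "fingers": [0.5,0.5,0.5,0.5,0.5,0.5,0.5,0.5,0.5,0.5]}'
python3 - <<'E'
from h import *
s,R=pose()
im=manip.get_image("top");
rect(im,"tin rim",(.593,-.026),.125,.06,.08)
rect(im,"lid",(.543,-.34),.14,.125,.15)
P=cloud(im);m=(abs(P[...,0]-.543)<.05)&(abs(P[...,1]+.34)<.09)&(P[...,2]>.12)&(P[...,2]<.16)
Q=P[m];A=np.c_[Q[:,:2],np.ones(len(Q))];k=np.linalg.lstsq(A,Q[:,2],rcond=None)[0];print(len(Q),"slope",k)
c=[];
# tin edges: rotate into tin frame & use rim pts percentiles
a=np.radians(-10.9);U=np.array([[np.cos(a),np.sin(a)],[-np.sin(a),np.cos(a)]])
for n in("top","side"):
    P=cloud(manip.get_image(n));q=(P[...,:2]-[.593,-.026])@U.T
    m=(abs(q[...,0])<.062)&(abs(q[...,1])<.095)&(abs(P[...,2]-.065)<.004)
    print(n,m.sum(),np.percentile(q[m],[2,98],axis=0).round(4).tolist())
E
```

```text
clock: 24.2
position: [0.5436, -0.3408, 0.1631]
tool_rot: [1.993, 2.427, 0.0]
force: [0.2, -0.6, -4.3]
gripper_width: 0.153
t 24.2 pos [ 0.5436 -0.3408  0.1631] yaw_y 11.23 z [ 0.001 -0.001 -1.   ] F [ 0.2 -0.6 -4.3] w 0.153 q7 0.59
tin rim 239 c [594.4 -28.5] size [169.3 112.2] ang 79.1 mean [ 0.5972 -0.0255  0.0653] zmed 0.0655
lid 1703 c [ 536.3 -304.1] size [129.7 111.2] ang 11.4 mean [ 0.5331 -0.297   0.1418] zmed 0.142
1272 slope [ 0.00302737 -0.01872855  0.13539786]
top 221 [[-0.0539, -0.0868], [0.0565, 0.0822]]
side 40 [[-0.0576, -0.0862], [-0.0327, 0.0849]]
```

```bash
python3 -m jog '{"slide": [[0,1.5,0],[0.4,2.5,0],[0.6,3.5,0],[0.7,4,0],[0.8,4,0],[0.8,4,0],[0.7,4,0],[0.6,3.5,0],[0.37,2.5,0],[0,1.95,0]], "twist": [[0,0,0],[0,0,-0.03],[0,0,-0.05],[0,0,-0.06],[0,0,-0.06],[0,0,-0.06],[0,0,-0.06],[0,0,-0.04],[0,0,-0.026],[0,0,0]], "fingers": [0.5,0.5,0.5,0.5,0.5,0.5,0.5,0.5,0.5,0.5]}'
python3 -m jog '{"slide": [[0,0,0],[0,0,0],[0,0,-0.8],[0,0,-1],[0,0,-1],[0,0,-0.6],[0,0,0],[0,0,0],[0,0,0],[0,0,0]], "twist": [[0,0,0],[0,0,0],[0,0,0],[0,0,0],[0,0,0],[0,0,0],[0,0,0],[0,0,0],[0,0,0],[0,0,0]], "fingers": [0.5,0.5,0.5,0.5,0.5,0.5,0.5,0.5,0.5,0.5]}'
python3 - <<'E'
from h import *
s,R=pose()
for n in("top","side","wrist"):
    im=manip.get_image(n);save("x_"+n,im["frame"])
    if n!="wrist":
        rect(im,"outer plate",(.593,-.026),.13,.105,.122)
        rect(im,"lugs",(.593,-.026),.16,.045,.055)
        for m in manip.mark_of(im,"label")[:1]: print(n,round(m["score"],2),at_z(im,*m["pixel"],.051).round(4))
    P=cloud(im);a=np.radians(-10.9);U=np.array([[np.cos(a),np.sin(a)],[-np.sin(a),np.cos(a)]])
    q=(P[...,:2]-[.5933,-.0263])@U.T
    m=(abs(abs(q[...,1])-.112)<.025)&(abs(q[...,0])<.04)&(abs(P[...,2]-.051)<.004)
    for sg in(1,-1):
        k=m&(np.sign(q[...,1])==sg)
        if k.sum()>20: print(n,"lug",sg,k.sum(),np.percentile(q[k],[2,98],axis=0).round(4).tolist())
    m=(abs(q[...,0])<.075)&(abs(q[...,1])<.11)&(P[...,2]>.1)&(P[...,2]<.135)
    if m.sum()>30: print(n,"plate in tin frame",m.sum(),np.percentile(q[m],[1,99],axis=0).round(4).tolist())
A=cv2.resize(cv2.imread("pics/x_top.png")[130:210,260:370],(440,320));B=cv2.resize(cv2.imread("pics/x_side.png")[160:250,290:400],(391,320))
cv2.imwrite("pics/x.png",np.hstack([A,B])[:, :800])
E
```

```text
clock: 25.6
position: [0.5924, -0.0235, 0.162]
tool_rot: [-2.419, -2.003, 0.0]
force: [0.7, 0.2, -3.9]
gripper_width: 0.156
clock: 26.85
position: [0.5931, -0.0262, 0.1286]
tool_rot: [2.422, 2.001, 0.001]
force: [0.1, 0.8, -3.8]
gripper_width: 0.153
t 26.85 pos [ 0.5931 -0.0262  0.1286] yaw_y -10.88 z [ 0.  0. -1.] F [ 0.1  0.8 -3.8] w 0.153 q7 -0.33
outer plate 403 c [592.8 -29. ] size [192.3 124.7] ang 81.2 mean [0.5937 0.014  0.1077] zmed 0.1077
lugs 355 c [649.5 -38.8] size [258.5 172.3] ang 79.4 mean [ 0.5978 -0.035   0.051 ] zmed 0.0511
top 0.82 [0.6118 0.0779 0.051 ]
top lug 1 163 [[-0.0277, 0.1014], [0.0297, 0.1263]]
top lug -1 172 [[-0.0269, -0.1304], [0.0295, -0.0999]]
top plate in tin frame 467 [[-0.0638, -0.0963], [0.0635, 0.0917]]
outer plate 811 c [588.9 -28.7] size [190.2 128.4] ang 78.6 mean [ 0.586  -0.0441  0.1082] zmed 0.1076
lugs 226 c [659.  -85.3] size [271.4 129.4] ang 33.2 mean [ 0.5834 -0.1186  0.0503] zmed 0.0504
side lug -1 138 [[-0.0326, -0.1303], [0.0238, -0.0874]]
side plate in tin frame 1053 [[-0.0671, -0.0969], [0.0595, 0.0896]]
wrist lug 1 5340 [[-0.0288, 0.0994], [0.0284, 0.1255]]
wrist plate in tin frame 61665 [[-0.0641, -0.0802], [0.0625, 0.0939]]
```

View pics/x.png

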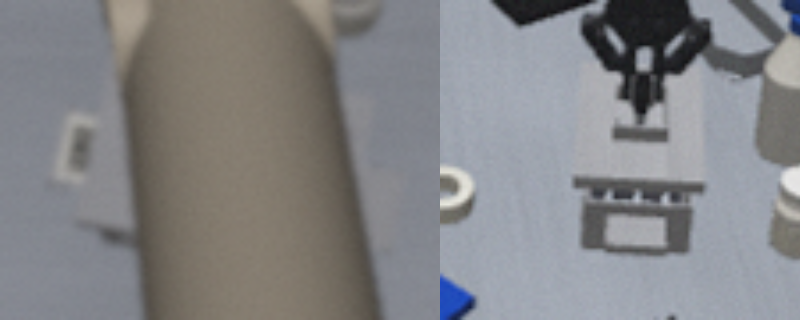

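The crops show the lids hovering squarely over the tin. Lugs and plate agree to within 1 mm inside each camera. Lowering.

```bash
python3 -m jog '{"slide": [[0,0,-0.4],[0,0,-0.5],[0,0,-0.5],[0,0,-0.4],[0,0,-0.4],[0,0,-0.3],[0,0,-0.3],[0,0,-0.3],[0,0,-0.1],[0,0,0]], "twist": [[0,0,0],[0,0,0],[0,0,0],[0,0,0],[0,0,0],[0,0,0],[0,0,0],[0,0,0],[0,0,0],[0,0,0]], "fingers": [0.5,0.5,0.5,0.5,0.5,0.5,0.5,0.5,0.5,0.5]}'
```

```text
clock: 28.35
position: [0.5929, -0.0262, 0.0963]
tool_rot: [-2.422, -2.001, 0.0]
force: [0.4, -0.3, -3.7]
gripper_width: 0.151
```

```bash
python3 -m jog '{"slide": [[0,0,-0.05],[0,0,-0.05],[0,0,-0.05],[0,0,-0.05],[0,0,-0.05],[0,0,-0.05],[0,0,0],[0,0,0],[0,0,0],[0,0,0]], "twist": [[0,0,0],[0,0,0],[0,0,0],[0,0,0],[0,0,0],[0,0,0],[0,0,0],[0,0,0],[0,0,0],[0,0,0]], "fingers": [0.5,0.5,0.5,0.5,0.5,0.5,0.5,0.5,0.5,0.5]}'
```

```text
clock: 29.6
position: [0.5929, -0.0262, 0.094]
tool_rot: [2.422, 2.001, 0.0]
force: [-4.5, -0.2, 7.0]
gripper_width: 0.148
```

Contact occurs at the expected seating height (0.094 m). Releasing and rising.

```bash
python3 -m jog '{"slide": [[0,0,0],[0,0,0],[0,0,0],[0,0,0],[0,0,0],[0,0,0],[0,0,1.5],[0,0,3],[0,0,4],[0,0,4]], "twist": [[0,0,0],[0,0,0],[0,0,0],[0,0,0],[0,0,0],[0,0,0],[0,0,0],[0,0,0],[0,0,0],[0,0,0]], "fingers": [2,3,4,4,4,4,4,4,5,6]}'
python3 -m jog '{"slide": [[0,1,3],[0,1,3],[0,0,1],[0,0,0],[0,0,0],[0,0,0],[0,0,0],[0,0,0],[0,0,0],[0,0,0]], "twist": [[0,0,0],[0,0,0],[0,0,0],[0,0,0],[0,0,0],[0,0,0],[0,0,0],[0,0,0],[0,0,0],[0,0,0]], "fingers": [7,8,8.5,8.5,8.5,8.5,8.5,8.5,8.5,8.5]}'
python3 - <<'E'
from h import *
s,R=pose()
im=manip.get_image("wrist");save("w6",im["frame"])
xy=(.593,-.026)
rect(im,"plate",xy,.13,.066,.078)
rect(im,"collar",xy,.06,.086,.1)
rect(im,"bar",xy,.05,.108,.13)
rect(im,"lugs",xy,.15,.045,.056)
P=cloud(im)
for lo,hi,nm in((.068,.077,"plate"),(.112,.125,"bartop"),(.086,.094,"collar")):
    m=(np.hypot(P[...,0]-xy[0],P[...,1]-xy[1])<.1)&(P[...,2]>lo)&(P[...,2]<hi);Q=P[m]
    k=np.linalg.lstsq(np.c_[Q[:,:2]-xy,np.ones(len(Q))],Q[:,2],rcond=None)[0];print(nm,len(Q),"slope",k.round(4))
E
```

```text
clock: 30.85
position: [0.5929, -0.0261, 0.2207]
tool_rot: [2.422, 2.001, 0.001]
force: [0.8, -0.7, 0.2]
gripper_width: 0.703
clock: 32.1
position: [0.5929, -0.0062, 0.2883]
tool_rot: [-2.422, -2.001, -0.0]
force: [0.8, 0.1, 0.2]
gripper_width: 0.997
t 32.1 pos [ 0.5929 -0.0062  0.2883] yaw_y -10.88 z [-0.  0. -1.] F [0.8 0.1 0.2] w 0.997 q7 -0.33
plate 18644 c [592.2 -26.6] size [189.8 129.3] ang 79.1 mean [ 0.594  -0.0172  0.0723] zmed 0.0723
collar 837 c [592.5 -25.7] size [72.5 56. ] ang 79.1 mean [ 0.593  -0.0241  0.0901] zmed 0.0902
bar 622 c [592.8 -25.1] size [42.8 12.7] ang 79.0 mean [ 0.5929 -0.0238  0.1178] zmed 0.118
lugs 2824 c [648.4 -36.5] size [257.3 173. ] ang 79.0 mean [0.6045 0.0245 0.0508] zmed 0.0508
plate 17728 slope [0.0002 0.0003 0.0722]
bartop 609 slope [-0.0134 -0.0139  0.118 ]
collar 825 slope [-0.0007 -0.0012  0.0899]
```

View pics/w6.png

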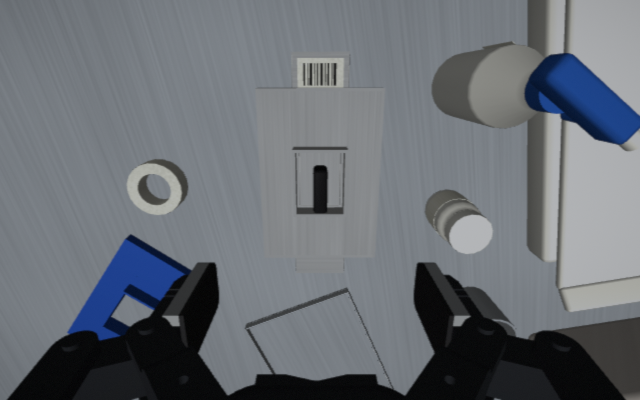

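The plate is level at z=0.0722 and the bar top is at 0.118, both the fully seated values. The collar is at pixel (180,320). Going down to grip the collar.

```bash
python3 -m jog '{"slide": [[0,-1,-2],[0,-0.97,-3],[0,0,-3.5],[0,0,-3.5],[0,0,-3.2],[0,0,-2.8],[0,0,-2],[0,0,-0.9],[0,0,-0.5],[0,0,0]], "twist": [[0,0,0],[0,0,0],[0,0,0],[0,0,0],[0,0,0],[0,0,0],[0,0,0],[0,0,0],[0,0,0],[0,0,0]], "fingers": [8.5,8.5,8.5,8.5,8.5,8.5,8.5,8.5,8.5,8.5]}'
python3 -m jog '{"slide": [[0,0,0],[0,0,0],[0,0,0],[0,0,0],[0,0,0],[0,0,0],[0,0,0],[0,0,0],[0,0,0],[0,0,0]], "twist": [[0,0,0],[0,0,0],[0,0,0],[0,0,0],[0,0,0],[0,0,0],[0,0,0],[0,0,0],[0,0,0],[0,0,0]], "fingers": [7.5,6.5,6,5.5,5,4.5,4.5,4.5,4.5,4.5]}'
```

```text
clock: 33.4
position: [0.5932, -0.0259, 0.0747]
tool_rot: [2.422, 2.001, 0.001]
force: [-0.5, 0.4, -0.4]
gripper_width: 0.995
clock: 34.65
position: [0.5933, -0.0259, 0.075]
tool_rot: [2.422, 2.0, 0.001]
force: [-1.7, 0.3, 5.5]
gripper_width: 0.638
```

```bash
python3 -m jog '{"slide": [[0,0,0.1],[0,0,0.2],[0,0,0.3],[0,0,0.4],[0,0,0.5],[0,0,0.6],[0,0,0.6],[0,0,0.5],[0,0,0.3],[0,0,0]], "twist": [[0,0,0],[0,0,0],[0,0,0],[0,0,0],[0,0,0],[0,0,0],[0,0,0],[0,0,0],[0,0,0],[0,0,0]], "fingers": [4.5,4.5,4.5,4.5,4.5,4.5,4.5,4.5,4.5,4.5]}'
python3 - <<'E'
from h import *
s,R=pose()
im=manip.get_image("side");xy=(.59,-.026)
rect(im,"plate",xy,.13,.1,.115);rect(im,"below",xy,.14,.058,.078)
im=manip.get_image("wrist");rect(im,"plate",xy,.13,.1,.115);rect(im,"bar",xy,.05,.113,.128)
E
```

```text
clock: 35.9
position: [0.593, -0.0259, 0.1095]
tool_rot: [2.422, 2.001, 0.0]
force: [-0.4, 0.5, -1.5]
gripper_width: 0.635
t 35.9 pos [ 0.593  -0.0259  0.1095] yaw_y -10.88 z [ 0.  0. -1.] F [-0.4  0.5 -1.5] w 0.635 q7 -0.34
plate 824 c [589.4 -26.8] size [195.4 128.7] ang 79.4 mean [ 0.584 -0.054  0.107] zmed 0.1069
below 243 c [592.8 -35.6] size [172.7 116.5] ang 75.2 mean [ 0.5814 -0.0689  0.0685] zmed 0.0692
plate 64144 c [594.3 -16.2] size [169.4 130.3] ang 79.1 mean [0.601  0.0186 0.1067] zmed 0.1066
bar 11051 c [592.7 -26. ] size [73.7 81.8] ang 79.5 mean [ 0.5928 -0.0246  0.1207] zmed 0.1206
```

Only the outer lid is coming up (about 2 N), and the inner flange stays at 0.069. Raising to about 10 cm and settling.

```bash
python3 -m jog '{"slide": [[0,0,0.4],[0,0,0.8],[0,0,1],[0,0,1.1],[0,0,1.1],[0,0,1],[0,0,0.7],[0,0,0.4],[0,0,0],[0,0,0]], "twist": [[0,0,0],[0,0,0],[0,0,0],[0,0,0],[0,0,0],[0,0,0],[0,0,0],[0,0,0],[0,0,0],[0,0,0]], "fingers": [4.5,4.5,4.5,4.5,4.5,4.5,4.5,4.5,4.5,4.5]}'
python3 -m jog '{"slide": [[0,0,0],[0,0,0],[0,0,0],[0,0,0],[0,0,0],[0,0,0],[0,0,0],[0,0,0],[0,0,0],[0,0,0]], "twist": [[0,0,0],[0,0,0],[0,0,0],[0,0,0],[0,0,0],[0,0,0],[0,0,0],[0,0,0],[0,0,0],[0,0,0]], "fingers": [4.5,4.5,4.5,4.5,4.5,4.5,4.5,4.5,4.5,4.5]}'
python3 - <<'E'
from h import *
s,R=pose();xy=np.array([.59,-.026])
im=manip.get_image("side")
rect(im,"inner flange",xy,.14,.06,.078);rect(im,"lid",xy,.14,.16,.183);rect(im,"head",(.54,.36),.09,.12,.2)
im2=manip.get_image("wrist");P=cloud(im2)
m=(np.hypot(P[...,0]-xy[0],P[...,1]-xy[1])<.11)&(abs(P[...,2]-.172)<.006);Q=P[m]
print("tilt",np.linalg.lstsq(np.c_[Q[:,:2]-xy,np.ones(len(Q))],Q[:,2],rcond=None)[0].round(4))
T=manip.get_image("top")
for m in manip.mark_of(T,"label")[:1]: print("label",at_z(T,*m["pixel"],.051).round(4))
rect(T,"head",(.54,.36),.09,.12,.2)
save("fin",cv2.resize(im["frame"][80:330,220:470],(600,600),interpolation=cv2.INTER_CUBIC))
E
```

```text
clock: 37.25
position: [0.5927, -0.0259, 0.1738]
tool_rot: [-2.422, -2.0, 0.001]
force: [0.8, -0.5, -2.4]
gripper_width: 0.637
clock: 38.5
position: [0.5929, -0.0258, 0.1743]
tool_rot: [-2.422, -2.001, -0.0]
force: [0.8, 0.2, -2.0]
gripper_width: 0.634
t 38.5 pos [ 0.5929 -0.0258  0.1743] yaw_y -10.88 z [-0.  0. -1.] F [ 0.8  0.2 -2. ] w 0.634 q7 -0.32
inner flange 623 c [582.2 -62.5] size [109.4 118.2] ang 78.4 mean [ 0.5815 -0.0688  0.0696] zmed 0.0697
lid 935 c [589.1 -28.7] size [195.  128.8] ang 79.4 mean [ 0.5834 -0.0559  0.1717] zmed 0.1717
head 168 c [543.7 360.5] size [81.5 54. ] ang 14.4 mean [0.536  0.3503 0.1471] zmed 0.1487
tilt [-0.0009 -0.0023  0.1718]
label [0.6075 0.081  0.051 ]
head 504 c [547.3 363.7] size [79.2 49.7] ang 24.7 mean [0.541  0.3582 0.151 ] zmed 0.1529
```

View pics/fin.png

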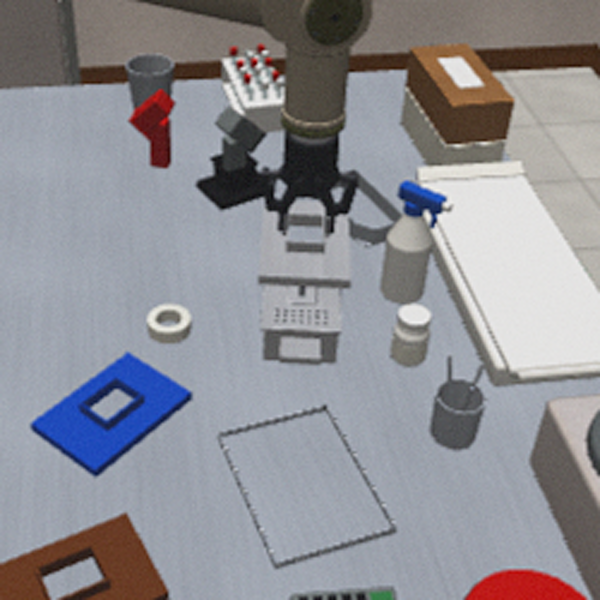

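The final view shows the outer lid held level above the tin at (240,305). The perforated inner lid is seated at (315,300), the scanner is back in its cradle at (150,235), and everything else looks untouched. Handing in.

```bash
python3 -c "
from cell import manip
print(manip.hand_in())"
```

```text
the job is handed in; nothing more can be done
None
```

The job is done and handed in at about 38.7 s of the 72 s allowed; the hand-in gives no verdict.

- **Scanner:** I took the grey scanner from its cradle and held its beam on the label for more than 1.25 s. By calculation the beam was about 140 mm long and missed the label's centre by about 2 mm. I then stood the scanner back in its cradle, and its head measured at the same position and height as before, within 1–2 mm.
- **Lids:** I carried both lids by the grip bar and lowered them onto the tin until contact at about 11 N. The plate was level at 72 mm and the bar top was at 118 mm, which are the fully seated heights. I let go of the bar and lifted the outer lid alone by its collar.
- **At the end:** The outer lid is held still, tilted less than 0.2°, with its skirt about 92 mm above the tin rim. The inner flange is still at 69–70 mm, and the other things on the counter looked undisturbed in the last picture.

Two checks disagreed or failed:
- **Label position:** The network's last label mark was about 6 mm off its earlier ones. The arm partly covers the label in that picture, and I have no later measurement to settle it. The lug fits taken after the lids were seated showed no shift.
- **Scanner pitch:** A plane fit to check its pitch during the scan failed because it mixed two faces. The handle points showed it upright to about 2° instead.

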